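# Point-and-call check on a mug heat press

### The job

Do the point-and-call check before starting the mug press: of its three stations, find the one that holds a mug and has its clamp handle lying down. Point with the fingertips just above that mug's mouth for about two seconds, next just above the red grip of that station's clamp handle for about two seconds, both without touching, and then press that station's white start button until it stays in, and draw clear. Touch none of the mugs, heater bands or clamps of the press, lift nothing, press no other start button, and leave everything else where it is.

Things in the scene. Friction and masses are not known exactly. Their poses are not given: they have to be found in the camera images.
- chassis: black three-station mug heat press, 372 mm deep (x from -166 to +206 mm), 470 mm long (y), fixed to the table. Origin at table height below the middle station's heater band; x points from the control panels back to the clamps, y along the row. The stations stand at y = -150, 0 and +150 mm, in any order, all facing the same way
- press_ready: the station to be checked: the one with a mug and its clamp handle down. Origin 30 mm above the table on the heater band's axis, axes as the chassis. From front (-x) to back: control panel sloping 10 degrees to the front (display, four flat keys, start button), upright heater band 104 mm across, top 128 mm above the table, open to the front, then the toggle clamp, at most 160 mm high when shut
- press_unclamped: alike station with a mug but its clamp handle raised, up to 215 mm above the table; leave it
- press_empty: alike station with no mug, its clamp handle down; leave it
- mug_ready_rim (a point): centre of the mouth, level with the rim (137 mm above the table), of the white mug in the station to be checked: 82 mm across, 95 mm tall, standing loose in the heater band, handle to the front, its mouth open upwards. z is up
- grip_ready (a point): centre of the red grip (19 mm thick, 72 mm long) of the clamp handle of the station to be checked, the one with a mug and its handle lying down. It is about 95 mm behind (chassis +x of) the mug's axis and 130 mm above the table; the grip runs along chassis x, sloping 20 degrees down from its free front end to the pivot behind
- clamp_ready (a joint): that clamp's handle: 0 = lying down (shut), 1.5 rad = raised. It swings if pushed; leave it
- button_ready (a point): centre of the top face of the white round start button (26 mm across) of the station to be checked. The button stands 11 mm proud of its control panel, on the -y side of the station's display, 122 mm in front of (chassis -x) and 36 mm to the -y side of that station's mug axis, about 75 mm above the table
- start_ready (a joint): travel of that start button: 0 = out, 0.005 m = fully in. It yields to about 2.5 N, has no spring and stays where it is left; a straight downward push works, against a firm stop at the end
- mug_unclamped_rim (a point): centre of the mouth of an alike mug in another station, whose clamp handle is raised: not to be touched
- clamp_unclamped (a joint): clamp handle of the station with a mug but with its handle raised (about 1 to 1.3 rad); leave it
- clamp_empty (a joint): clamp handle of the station without a mug, lying down (about 0 rad); leave it
- start_unclamped (a joint): start button of the station whose handle is raised, as start_ready; leave it out
- start_empty (a joint): start button of the station without a mug, as start_ready; leave it out
- mug_left: loose spare white mug on the table (82 mm across, 95 mm tall), origin at the centre of its underside; leave it
- mug_right: another spare mug, as mug_left; leave it
- tape_deck: roll of tape lying on the press between two clamps, 56 mm across, 19 mm high; origin at its underside; leave it
- wrench: small wrench lying on the press between two clamps, 115 mm long, along its x; leave it
- tape_table: roll of tape lying on the table beside the press, 80 mm across, 24 mm high; leave it
- marker: marker pen lying on the table beside the press, 127 mm long, 13 mm thick; leave it
- cleaner: plastic bottle on the table, 52 mm across, 150 mm tall; leave it
- carton_loose: closed cardboard mug box on the table, 110 x 110 x 105 mm; leave it
There are look-alikes about, which are no part of the job. What is shaped like the part that bears mug_ready_rim but pink or purple is not meant.

How it is judged:
By the outcome, as a careful person would: the job done as asked, in the order asked, and still so for the second after the job is handed in, with the robot touching nothing.
It also fails if it takes over 53 s, if anything falls off the work surface, if the arm or the gripper's body presses on something with over 40 N, if the wrist force passes 120 N, or if a joint passes its speed limit or range.

### The arm

A 7-joint arm with a two-finger parallel gripper is mounted at the origin on the work surface. World frame = base frame: x ahead of the robot, y to its left, z up, the work surface at z = 0. Lengths are in m, angles in rad, forces in N, time in s.
With the tool pointing down it reaches from about 0.425 to 0.875 m from the base axis. Payload 4.7 kg.
Tool frame: the origin (TCP) lies between the finger pads; the fingertips stand ctrl.tip_reach ahead of it and the grasp point (between the pads) lies 5 mm behind it (ctrl.tip_reach is the distance from the TCP to the fingertips, in m); z points along the fingers, y is the direction in which the jaws open and shut (so a half turn about z gives the same grasp; the last joint's range is limited). The gripper opens to 87 mm and grips with 3 to 60 N. Pads are 19 mm wide; open, the fingers measure 117 mm over their backs; the gripper's body (75 mm by 190 mm) begins 51 mm behind the grasp point.
Start: joints at [1.213, 0.321, -0.07, 1.45, 0.023, 1.371, -0.057], TCP at [0.236, -0.606, 0.237] pointing down, gripper open.
Joint ranges: [-2.86, 2.86], [-0.3, 2.09], [-1.38, 1.24], [0.06, 2.45], [-1.56, 4.7], [0.09, 2.05], [-2.69, 2.69]. Speed limits (rad/s): [2.57, 2.57, 3.14, 3.14, 3.14, 3.14, 3.14].

### API

Orientations are given as a rotation vector (axis times angle).
In Python, from bench import ctrl gives the robot as it stands.
- The arm moves only by the shell command python3 -m handwheel 'ROWS' [FORCE]. ROWS is JSON, a list of rows, each a list of 7 numbers: the shift along the tool's x, y, z in mm, then the turn, a rotation vector about the tool's x, y, z in rad, then the gripper's target within -1 to 1 (shut at 1, half-way at 0, fully open at -1). In form: [[dx, dy, dz, ax, ay, az, grip], ...]. A call has 1 to 12 rows; each row is the pose to reach, as a shift and turn from the pose commanded when the call began, along the tool's axes at that moment; what a row does not reach only later rows make up. A row lasts 1/8 s, in which the tool goes at most 62.5 mm and 10.7 degrees, less where a joint would pass 70% of its speed; a pose out of reach is approached as far as the arm can. A call with a gripper value outside its range is refused whole. The fingers move at their own pace and stop on an object; FORCE is the grip in N (left out, the last holds). Time passes only in rows, so rows that repeat a pose let the fingers close. It gives the time, the measured TCP pose, the force and the opening at its end, in the units of the state.
- ctrl.get_state(): the state, without advancing time (a new reading comes with each control period).
- ctrl.get_image(name): name is "scene" or "top" or "wrist"; returns the picture (420x560x3 uint8, red, green, blue); there is no depth.
- ctrl.camera_model(name): a dict with "mtx" (3x3 intrinsics, pixels), "xyz" and "orientation" of the camera in the world. Camera axes: x right, y up, looking along -z (the intrinsics and any distortion apply to the point x, -y, -z); pixel columns grow to the right and rows downward; lengths in m; the calibration is good to about 2 mm. A picture is of the moment at which its call begins: read the wrist's pose just before it. camera_model takes no time and is no camera call; for the wrist camera it gives the pose at the moment of the call.
- ctrl.close_job(): hands the job in, once; it reports no verdict.
The state is a dict: "time": time; "joint_positions": joint angles; "qd": joint speeds; "joint_torque": joint torques, N m; "position": TCP position; "tool_rot": TCP orientation; "ft_force": force on the tool from outside, world axes, zero at the start; "torque": the same for the moment, N m; "grip_width": opening from 0.0 (shut) to 1.0 (fully open).
Only numpy, scipy, OpenCV 4.12 (cv2) and the standard library are available. Lean on these libraries where they do the work, as an engineer would, in place of code of your own. Each camera call takes 0.05 s, during which the arm holds its last target.

## Working session

There is one attempt and no reset: what is moved stays moved. The work goes in short steps, Python scripts to look and compute and a shell command to move; the robot and the scene stay as the last step left them, time stands still between calls to the robot, and variables do not carry over. Pictures are saved under pics/ and viewed, and the job is handed in when it is done.

```bash
mkdir -p pics; ls
python3 - <<'E'
from bench import ctrl
import cv2,numpy as np
print(ctrl.tip_reach)
for n in ("scene","top","wrist"):
    m=ctrl.camera_model(n); print(n,{k:np.round(v,4).tolist() if not isinstance(v,str) else v for k,v in m.items()})
    cv2.imwrite(f"pics/{n}0.png",ctrl.get_image(n)[:,:,::-1])
s=ctrl.get_state();print(s)
E
```

```text
pics
0.014
scene {'mtx': [[545.3549, 0.0, 274.3326], [0.0, 545.3549, 210.4224], [0.0, 0.0, 1.0]], 'xyz': [1.424, 0.1668, 1.338], 'orientation': [0.4604, 0.6051, 1.7767]}
top {'mtx': [[487.0496, 0.0, 290.1336], [0.0, 487.0496, 205.3004], [0.0, 0.0, 1.0]], 'xyz': [0.3109, -0.0976, 1.4749], 'orientation': [0.1203, -0.0803, -1.5528]}
wrist {'mtx': [[333.2664, 0.0, 284.6727], [0.0, 333.2664, 208.5933], [0.0, 0.0, 1.0]], 'xyz': [0.3109, -0.5761, 0.3839], 'orientation': [-0.2584, 0.1775, -1.1902]}
{'time': 0.15, 'joint_positions': array([ 1.2130746 ,  0.32169275, -0.07009956,  1.45140049,  0.02262057,
        1.37081582, -0.05688856]), 'qd': array([ 0.00081187, -0.00309636, -0.00125172, -0.00385269, -0.00060361,
       -0.00066407, -0.00042487]), 'joint_torque': array([ 7.53775494e-04, -4.91792178e+01, -4.04476281e-01, -3.12878430e+01,
       -6.41926099e-02,  4.04481136e-02,  1.42650974e-04]), 'position': array([ 0.23596508, -0.60522004,  0.23568401]), 'tool_rot': array([-3.08598658e+00, -5.80507302e-01,  6.01057623e-04]), 'ft_force': array([-0.55692154,  0.11724406, -0.88805383]), 'torque': array([-0.0035629 ,  0.04194893,  0.01632492]), 'grip_width': 0.9973714861691215}
```

View pics/scene0.png

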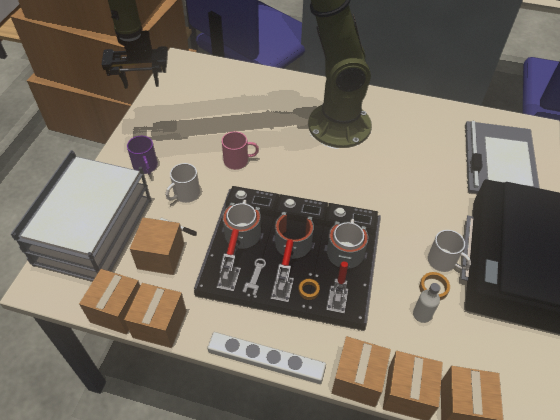

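View pics/top0.png

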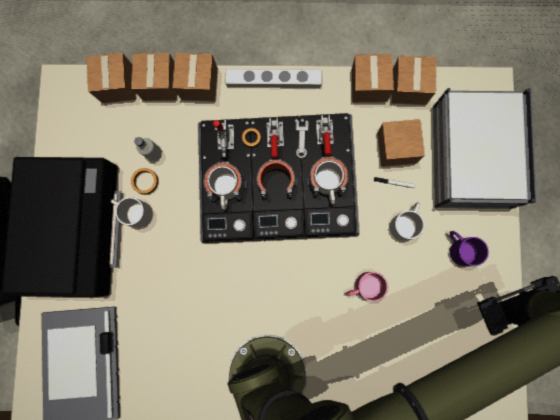

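View pics/wrist0.png

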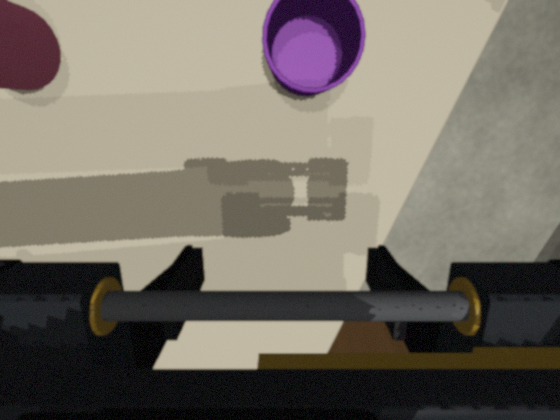

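The top view shows three stations. Left (223,180) has a mug, but its red grip is up by the clamp at (217,125), so it's raised. Middle (275,180) has no mug and its grip is down. Right (327,176) has a mug and its grip is down at (327,143).

These could be mistaken for the target: the left station's mug (223,180), the empty band (275,180), the loose white mugs (132,212) and (407,226), the pink mug (371,287) and the purple mug (469,250). I choose the right station and will check it in a close crop.

Run:
```python
import cv2,numpy as np
t=cv2.imread("pics/top0.png")[105:250,190:365]; s=cv2.imread("pics/scene0.png")[180:325,195:390]
f=4
cv2.imwrite("pics/ctop.png",cv2.resize(t,None,fx=f,fy=f,interpolation=cv2.INTER_CUBIC))
cv2.imwrite("pics/cscene.png",cv2.resize(s,None,fx=f,fy=f,interpolation=cv2.INTER_CUBIC))
```

```text
(no output)
```

View pics/ctop.png

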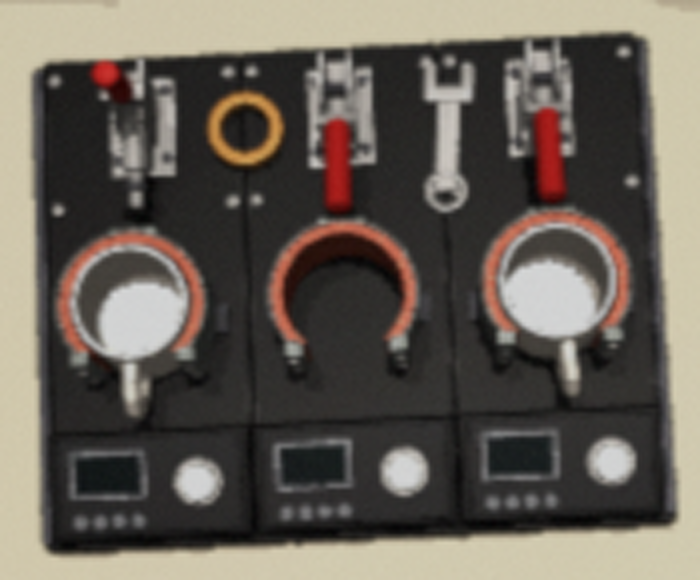

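View pics/cscene.png

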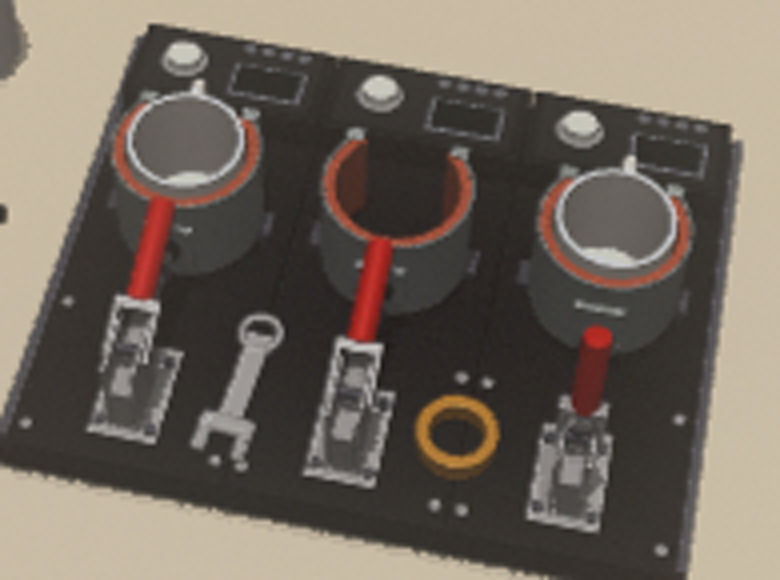

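The crops confirm it. The right station in the top view (left in the scene view) has a white mug in its band and its grip lies down. The left one's grip stands up towards the camera. Next I measure the targets by masks in both views.

```bash
cat > h.py <<'E'
import cv2,numpy as np
from scipy.spatial.transform import Rotation as R
from bench import ctrl
def ray(m,uv):
    K=np.array(m["mtx"]); d=np.linalg.inv(K)@np.array([uv[0],uv[1],1.]); d=np.array([d[0],-d[1],-d[2]])
    return np.array(m["xyz"]),R.from_rotvec(m["orientation"]).apply(d)
def plane(m,uv,z):
    o,d=ray(m,uv); return o+d*(z-o[2])/d[2]
def tri(ms,uvs):
    A=np.zeros((3,3));b=np.zeros(3);L=[]
    for m,uv in zip(ms,uvs):
        o,d=ray(m,uv);d/=np.linalg.norm(d);P=np.eye(3)-np.outer(d,d);A+=P;b+=P@o;L.append((P,o))
    x=np.linalg.solve(A,b);return x,[float(np.linalg.norm(P@(x-o))) for P,o in L]
def proj(m,X):
    p=R.from_rotvec(m["orientation"]).inv().apply(np.array(X)-m["xyz"]);K=np.array(m["mtx"]);p=np.array([p[0],-p[1],-p[2]])
    return (K@p)[:2]/p[2]
def blobs(mask,amin=30):
    n,l,s,c=cv2.connectedComponentsWithStats(mask.astype(np.uint8))
    return [(s[i,4],*np.round(c[i],1),*s[i,:4]) for i in range(1,n) if s[i,4]>=amin]
E
python3 - <<'E'
from h import *
for n,(x0,x1,y0,y1) in {"top":(195,362,108,246),"scene":(198,385,185,322)}.items():
    im=cv2.imread(f"pics/{n}0.png"); m=ctrl.camera_model(n)
    hsv=cv2.cvtColor(im,cv2.COLOR_BGR2HSV).astype(int)
    H,S,V=hsv[...,0],hsv[...,1],hsv[...,2]
    roi=np.zeros(H.shape,bool);roi[y0:y1,x0:x1]=1
    red=roi&((H<5)|(H>174))&(S>190)&(V>90)
    wh=roi&(S<50)&(V>165)
    org=roi&(H>=3)&(H<12)&(S>90)&(S<190)&(V>120)
    for k,b,z in (("red",red,.13),("white",wh,.075),("org",org,.128)):
        for q in blobs(b,25): print(n,k,[float(v) for v in q],np.round(plane(m,q[1:3],z),4))
E
```

```text
top red [33.0, 216.0, 123.2, 213.0, 121.0, 7.0, 6.0] [0.7173 0.1543 0.13  ]
top red [116.0, 326.9, 143.3, 324.0, 133.0, 7.0, 21.0] [ 0.6618 -0.1626  0.13  ]
top red [121.0, 274.0, 146.4, 271.0, 135.0, 7.0, 22.0] [ 0.6512 -0.0131  0.13  ]
top white [3509.0, 282.8, 164.9, 195.0, 108.0, 167.0, 138.0] [ 0.6099 -0.0367  0.075 ]
top white [127.0, 301.5, 137.0, 297.0, 123.0, 11.0, 29.0] [ 0.6944 -0.0903  0.075 ]
top white [343.0, 327.2, 179.4, 315.0, 170.0, 26.0, 19.0] [ 0.5684 -0.1669  0.075 ]
top white [316.0, 224.7, 184.4, 214.0, 176.0, 23.0, 19.0] [0.5498 0.1322 0.075 ]
top white [26.0, 222.0, 200.0, 221.0, 196.0, 3.0, 10.0] [0.5036 0.1385 0.075 ]
top white [77.0, 342.4, 219.5, 338.0, 215.0, 10.0, 10.0] [ 0.4517 -0.2115  0.075 ]
top white [78.0, 290.6, 222.1, 286.0, 218.0, 10.0, 10.0] [ 0.442  -0.0624  0.075 ]
top white [71.0, 238.6, 224.8, 234.0, 220.0, 10.0, 10.0] [0.4319 0.0878 0.075 ]
top org [213.0, 328.5, 170.7, 311.0, 158.0, 36.0, 30.0] [ 0.5835 -0.1678  0.128 ]
top org [215.0, 275.3, 173.1, 258.0, 161.0, 36.0, 30.0] [ 0.5748 -0.0183  0.128 ]
top org [219.0, 222.9, 175.9, 204.0, 
[... 350 characters left out ...]
.0, 5.0] [ 0.4462 -0.2157  0.075 ]
scene white [33.0, 289.5, 201.4, 286.0, 199.0, 8.0, 6.0] [ 0.4371 -0.0661  0.075 ]
scene white [37.0, 339.9, 210.3, 336.0, 208.0, 9.0, 6.0] [0.428  0.0846 0.075 ]
scene white [30.0, 241.7, 224.2, 235.0, 223.0, 14.0, 3.0] [ 0.5566 -0.176   0.075 ]
scene white [78.0, 349.9, 241.1, 335.0, 225.0, 29.0, 22.0] [0.5276 0.1341 0.075 ]
scene white [1476.0, 237.6, 313.3, 198.0, 298.0, 118.0, 24.0] [ 0.8281 -0.0978  0.075 ]
scene org [137.0, 241.1, 221.5, 223.0, 206.0, 37.0, 26.0] [ 0.5846 -0.1661  0.128 ]
scene org [140.0, 293.2, 229.8, 276.0, 215.0, 37.0, 27.0] [ 0.5717 -0.0206  0.128 ]
scene org [155.0, 347.0, 240.8, 330.0, 225.0, 37.0, 27.0] [0.5664 0.1278 0.128 ]
```

```bash
python3 -m handwheel '[[40,-39,-30,0,0,0.04,1],[85,-83,-64,0,0,0.1,1],[125,-122,-64,0,0,0.15,1],[165,-161,-64,0,0,0.2,1],[205,-200,-64,0,0,0.25,1],[245,-239,-64,0,0,0.306,1],[285,-278,-64,0,0,0.306,1],[305,-298,-64,0,0,0.306,1],[319,-311,-64,0,0,0.306,1],[319,-311,-64,0,0,0.306,1],[319,-311,-64,0,0,0.306,1],[319,-311,-64,0,0,0.306,1]]'
python3 - <<'E'
from h import *
s=ctrl.get_state();print(s["position"],s["tool_rot"],s["time"],s["ft_force"],s["grip_width"],abs(s["qd"]).max())
import pickle
m=ctrl.camera_model("wrist");im=ctrl.get_image("wrist");pickle.dump(m,open("w1.pkl","wb"));cv2.imwrite("pics/w1.png",im[:,:,::-1])
print(proj(m,[.568,-.17,.137]),proj(m,[.663,-.163,.13]),proj(m,[.449,-.2136,.075]))
E
```

```text
time: 1.65
position: [0.4198, -0.2011, 0.3004]
tool_rot: [3.14, 0.1, -0.001]
ft_force: [0.9, -0.4, -0.7]
grip_width: 0.003
[ 0.41976569 -0.20112729  0.30038094] [ 3.13998380e+00  1.00070525e-01 -5.88339182e-04] 1.65 [ 0.91951274 -0.44129306 -0.66579799] 0.0029657121239767114 0.003060240691715291
[258.53757532  20.17992448] [ 255.1151632  -116.05741753] [297.31616814 155.88961236]
```

View pics/w1.png

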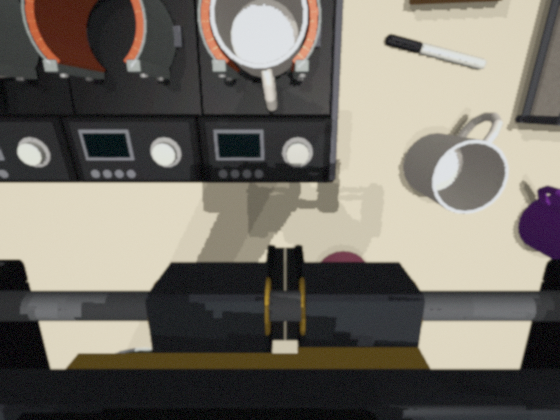

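The wrist view shows the ready station at right: mug mouth (260,25), start button (298,152), where the projection falls within about 4 px. I move over the mug, staying high, for a better view of mug and grip.

```bash
python3 -m handwheel '[[50,-6,0,0,0,0,1],[100,-13,0,0,0,0,1],[131,-17,0,0,0,0,1],[131,-17,0,0,0,0,1],[131,-17,0,0,0,0,1]]'
python3 - <<'E'
from h import *
s=ctrl.get_state();print(s["position"],s["tool_rot"],s["time"],abs(s["qd"]).max())
import pickle
m=ctrl.camera_model("wrist");im=ctrl.get_image("wrist");pickle.dump(m,open("w2.pkl","wb"));cv2.imwrite("pics/w2.png",im[:,:,::-1])
print(proj(m,[.568,-.17,.137]),proj(m,[.663,-.163,.13]),proj(m,[.449,-.2136,.075]))
E
```

```text
time: 2.33
position: [0.5492, -0.1752, 0.3002]
tool_rot: [3.14, 0.102, -0.002]
ft_force: [0.6, -0.1, 0.8]
grip_width: 0.005
[ 0.54921302 -0.17523757  0.30015338] [ 3.13989072e+00  1.01574789e-01 -1.96961676e-03] 2.325 0.02012512770792121
[280.30957249 174.75025102] [278.97767012  66.98340032] [310.39220303 262.24883298]
```

View pics/w2.png

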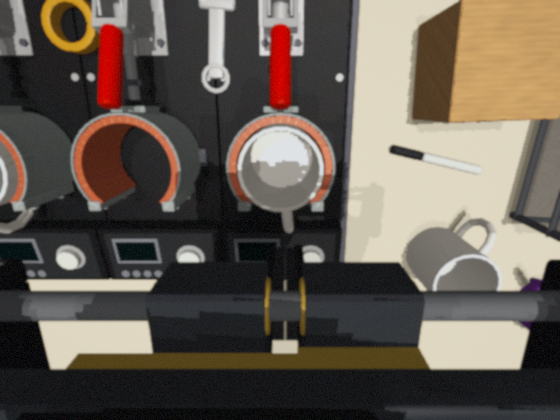

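The wrist view shows the ready mug's rim around (281,170) and its red grip from (281,28) to (281,106). I fit the rim, grip and button here and combine the views.

Run:
```python
from h import *
import pickle
w2=pickle.load(open("w2.pkl","rb"));w1=pickle.load(open("w1.pkl","rb"))
im=cv2.imread("pics/w2.png");hsv=cv2.cvtColor(im,cv2.COLOR_BGR2HSV).astype(int);H,S,V=hsv[...,0],hsv[...,1],hsv[...,2]
red=((H<5)|(H>174))&(S>190)&(V>90);red[:,:240]=0;red[115:]=0;red[:,330:]=0
for q in blobs(red):print("red",[float(v) for v in q],plane(w2,q[1:3],.13))
rg=(max(blobs(red)))[1:3]
im1=cv2.imread("pics/w1.png");h1=cv2.cvtColor(im1,cv2.COLOR_BGR2HSV).astype(int)
b=(h1[...,1]<60)&(h1[...,2]>150);b[:125]=0;b[180:]=0;b[:,:270]=0;b[:,325:]=0
for q in blobs(b):print("btn w1",[float(v) for v in q],plane(w1,q[1:3],.075))
bb=max(blobs(b))[1:3]
T=ctrl.camera_model("top");Sc=ctrl.camera_model("scene")
print("btn tri",tri([T,Sc,w1],[(342.4,219.5),(240.6,192.8),bb]))
print("grip tri top,w2",tri([T,w2],[(326.9,143.3),rg]))
print("rim scene/top plane",plane(Sc,(241.5,215.5),.137),plane(T,(329.75,173.5),.137))
c=im[95:240,210:355];cv2.imwrite("pics/cw2.png",cv2.resize(c,None,fx=4,fy=4,interpolation=cv2.INTER_CUBIC))
```

```text
red [1625.0, 280.0, 67.7, 270.0, 25.0, 21.0, 84.0] [ 0.66247229 -0.16393736  0.13      ]
btn w1 [626.0, 297.2, 151.1, 283.0, 138.0, 29.0, 27.0] [ 0.45429654 -0.21307631  0.075     ]
btn tri (array([ 0.45289414, -0.21231218,  0.08258506]), [0.0024078258995832093, 0.0011771596007720537, 0.002351724932399707])
grip tri top,w2 (array([ 0.66334268, -0.16336317,  0.12346732]), [0.0004916656130816692, 0.0004916656130816946])
rim scene/top plane [ 0.57093403 -0.16904699  0.137     ] [ 0.57378062 -0.17083817  0.137     ]
```

View pics/cw2.png

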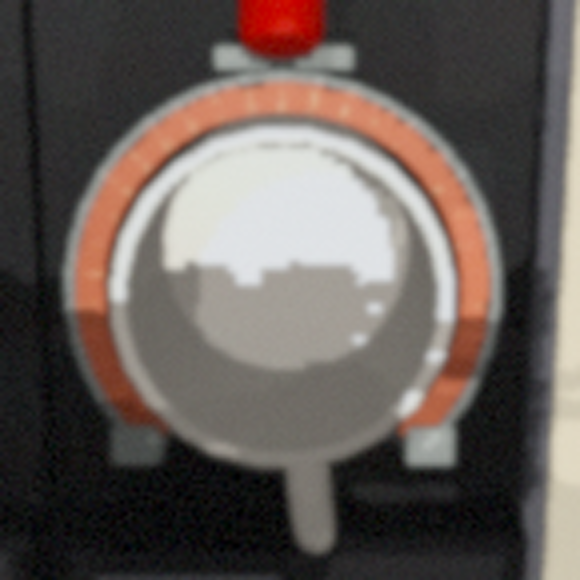

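```bash
python3 -m handwheel '[[12,-2,30,0,0,0,1],[24,-4,70,0,0,0,1],[24,-4,110,0,0,0,1],[24,-4,126,0,0,0,1],[24,-4,126,0,0,0,1],[24,-4,126,0,0,0,1]]'
python3 - <<'E'
from h import *
s=ctrl.get_state();print(s["position"],s["tool_rot"],s["ft_force"])
c=ctrl.get_image("scene")
cv2.imwrite("pics/s2.png",cv2.resize(c[130:310,170:400,::-1],None,fx=3,fy=3,interpolation=cv2.INTER_CUBIC))
cv2.imwrite("pics/w3.png",ctrl.get_image("wrist")[:,:,::-1])
E
```

```text
time: 3.12
position: [0.5745, -0.1694, 0.1766]
tool_rot: [3.138, 0.102, 0.005]
ft_force: [0.2, -0.1, 0.5]
grip_width: 0.002
[ 0.57453221 -0.16939012  0.17663496] [3.13845512 0.10235768 0.00462113] [ 0.15464575 -0.05592557  0.5074052 ]
```

View pics/s2.png

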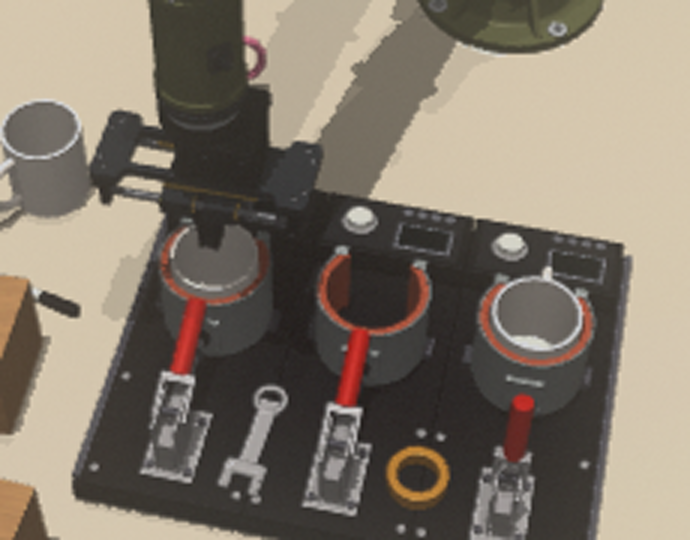

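View pics/w3.png

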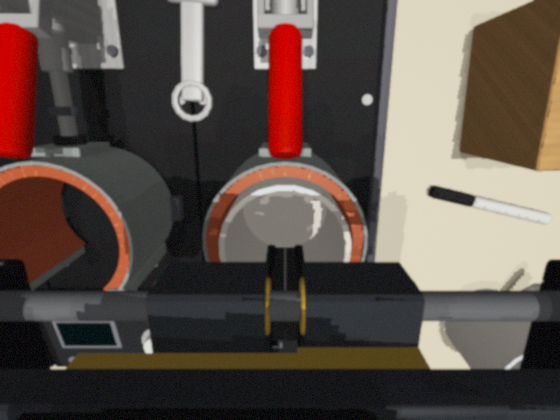

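The fingertips are centred over the ready mug's mouth, (210,240) in the scene crop, about 25 mm above the rim. I lower 13 mm and hold over 2 s.

```bash
python3 -m handwheel '[[-2,0,7,0,0,0,1],[-2,0,13,0,0,0,1],[-2,0,13,0,0,0,1],[-2,0,13,0,0,0,1],[-2,0,13,0,0,0,1],[-2,0,13,0,0,0,1],[-2,0,13,0,0,0,1],[-2,0,13,0,0,0,1],[-2,0,13,0,0,0,1],[-2,0,13,0,0,0,1],[-2,0,13,0,0,0,1],[-2,0,13,0,0,0,1]]'
python3 -m handwheel '[[0,0,0,0,0,0,1],[0,0,0,0,0,0,1],[0,0,0,0,0,0,1],[0,0,0,0,0,0,1],[0,0,0,0,0,0,1],[0,0,0,0,0,0,1],[0,0,0,0,0,0,1],[0,0,0,0,0,0,1],[0,0,0,0,0,0,1]]'
```

```text
time: 4.72
position: [0.5716, -0.169, 0.1615]
tool_rot: [3.14, 0.103, -0.0]
ft_force: [0.7, 0.4, 0.0]
grip_width: 0.007
time: 5.85
position: [0.5716, -0.169, 0.1615]
tool_rot: [3.14, 0.103, 0.0]
ft_force: [0.6, -0.2, 1.0]
grip_width: 0.006
```

```bash
python3 -m handwheel '[[0,0,-35,0,0,0,1],[0,0,-35,0,0,0,1],[45,0,-40,0,0,0,1],[91,1,-40,0,0,0,1],[91,1,-25,0,0,0,1],[91,1,-20,0,0,0,1],[91,1,-20,0,0,0,1],[91,1,-20,0,0,0,1]]'
python3 - <<'E'
from h import *
s=ctrl.get_state();print(s["position"],s["tool_rot"],s["ft_force"])
c=ctrl.get_image("scene")
cv2.imwrite("pics/s3.png",cv2.resize(c[150:310,170:350,::-1],None,fx=4,fy=4,interpolation=cv2.INTER_CUBIC)[:600])
cv2.imwrite("pics/w4.png",ctrl.get_image("wrist")[:,:,::-1])
E
```

```text
time: 6.85
position: [0.662, -0.1645, 0.1823]
tool_rot: [3.139, 0.102, 0.001]
ft_force: [-0.8, 0.1, -0.1]
grip_width: 0.006
[ 0.66199673 -0.1644995   0.18231591] [3.13894818e+00 1.02197566e-01 9.16995731e-04] [-0.79565023  0.07387596 -0.13526488]
```

View pics/s3.png

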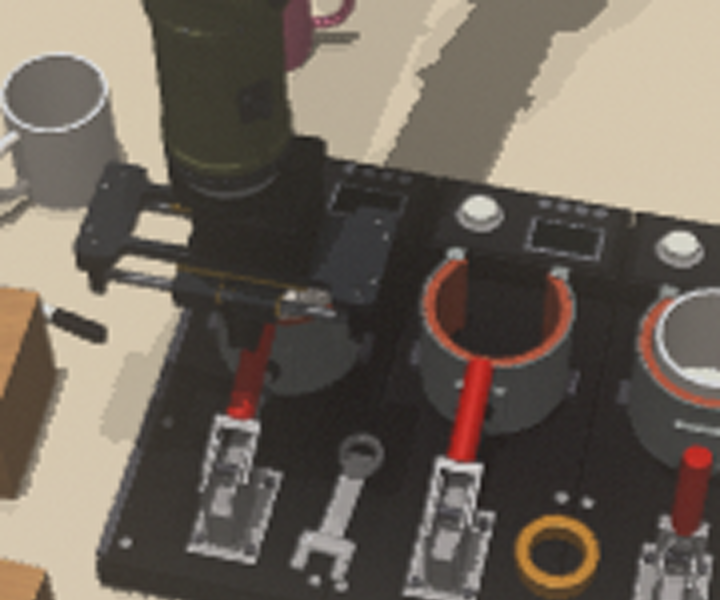

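View pics/w4.png

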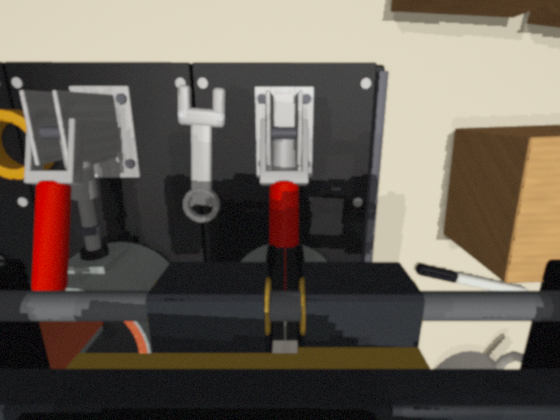

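The scene crop shows the closed fingertips above the ready station's grip, (240,340). The wrist view shows them in line with that grip, (284,240). I lower 15 mm and hold.

```bash
python3 -m handwheel '[[0,0,8,0,0,0,1],[0,0,15,0,0,0,1],[0,0,15,0,0,0,1],[0,0,15,0,0,0,1],[0,0,15,0,0,0,1],[0,0,15,0,0,0,1],[0,0,15,0,0,0,1],[0,0,15,0,0,0,1],[0,0,15,0,0,0,1],[0,0,15,0,0,0,1],[0,0,15,0,0,0,1],[0,0,15,0,0,0,1]]'
python3 - <<'E'
from h import *
c=ctrl.get_image("scene")
cv2.imwrite("pics/s4.png",cv2.resize(c[190:280,190:290,::-1],None,fx=6,fy=6,interpolation=cv2.INTER_CUBIC))
E
python3 -m handwheel '[[0,0,0,0,0,0,1],[0,0,0,0,0,0,1],[0,0,0,0,0,0,1],[0,0,0,0,0,0,1],[0,0,0,0,0,0,1],[0,0,0,0,0,0,1],[0,0,0,0,0,0,1],[0,0,0,0,0,0,1],[0,0,0,0,0,0,1]]'
```

```text
time: 8.45
position: [0.6625, -0.164, 0.1666]
tool_rot: [3.14, 0.103, -0.0]
ft_force: [0.5, 0.6, -0.1]
grip_width: 0.009
time: 9.62
position: [0.6625, -0.164, 0.1666]
tool_rot: [3.14, 0.103, 0.0]
ft_force: [0.2, 0.3, -0.4]
grip_width: 0.001
```

View pics/s4.png

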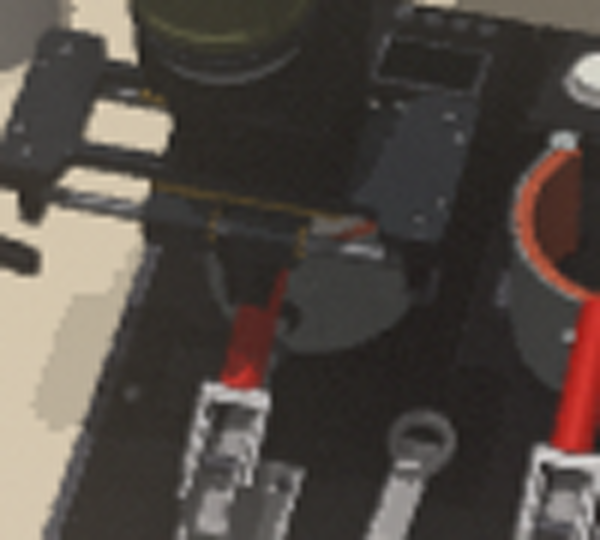

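```bash
python3 -m handwheel '[[0,0,-50,0,0,0,1],[0,0,-70,0,0,0,1],[-50,8,-70,0,0,0,1],[-105,17,-70,0,0,0,1],[-160,26,-70,0,0,0,1],[-213,35,-70,0,0,0,1],[-213,35,-70,0,0,0,1],[-213,35,-30,0,0,0,1],[-213,35,10,0,0,0,1],[-213,35,43,0,0,0,1],[-213,35,43,0,0,0,1],[-213,35,43,0,0,0,1]]'
python3 - <<'E'
from h import *
s=ctrl.get_state();print(s["position"],s["tool_rot"],s["ft_force"],s["time"])
c=ctrl.get_image("scene")
cv2.imwrite("pics/s5.png",cv2.resize(c[150:240,200:300,::-1],None,fx=6,fy=6,interpolation=cv2.INTER_CUBIC))
cv2.imwrite("pics/w5.png",ctrl.get_image("wrist")[:,:,::-1])
t=ctrl.get_image("top")
cv2.imwrite("pics/t5.png",cv2.resize(t[150:250,290:390,::-1],None,fx=6,fy=6,interpolation=cv2.INTER_CUBIC))
E
```

```text
time: 11.12
position: [0.4537, -0.2129, 0.1248]
tool_rot: [3.139, 0.104, 0.003]
ft_force: [0.4, -0.5, 0.5]
grip_width: 0.005
[ 0.45365265 -0.21288093  0.12482194] [3.13924491e+00 1.04447122e-01 2.93008456e-03] [ 0.42816292 -0.48573748  0.53682399] 11.125
```

View pics/s5.png

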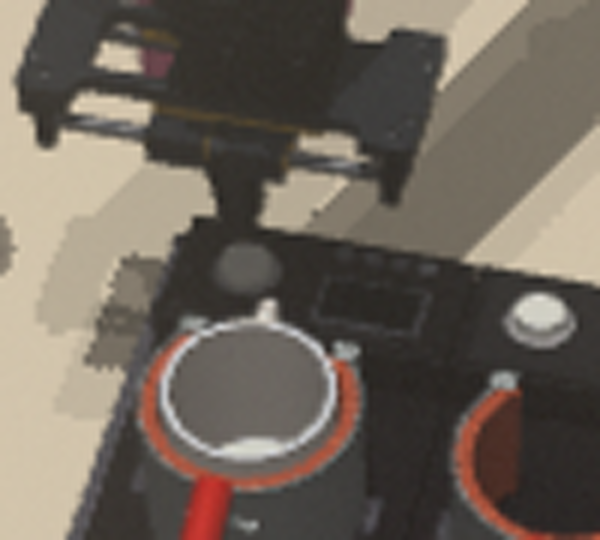

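View pics/w5.png

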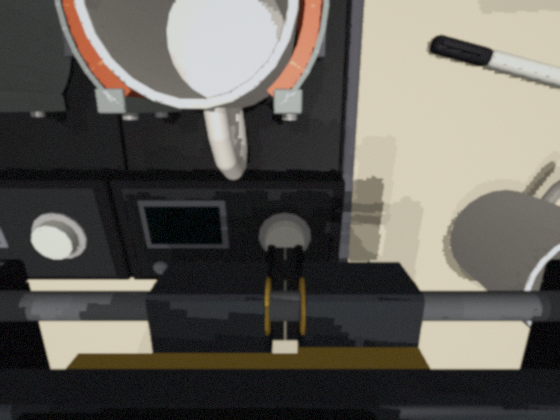

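View pics/t5.png

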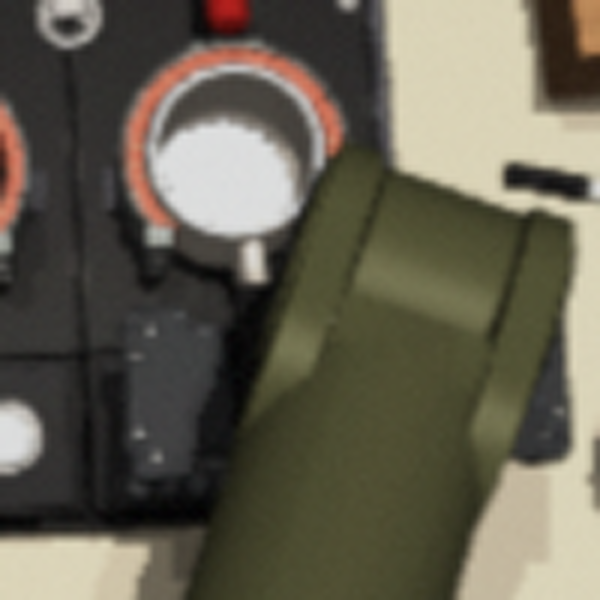

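Run:
```python
from h import *
m=ctrl.camera_model("wrist")
print(plane(m,(285,233),.073)); s=ctrl.get_state()
print(s["position"], proj(m,[.4525,-.2125,.075]), plane(m,(237,178),.10))
im=cv2.imread("pics/w5.png");cv2.imwrite("pics/cw5.png",cv2.resize(im[190:290,230:345],None,fx=6,fy=6,interpolation=cv2.INTER_CUBIC))
```

```text
[ 0.45674121 -0.2134015   0.073     ]
[ 0.45356735 -0.21331587  0.12525622] [283.17332935 240.21573221] [ 0.49643941 -0.18521338  0.1       ]
```

View pics/cw5.png

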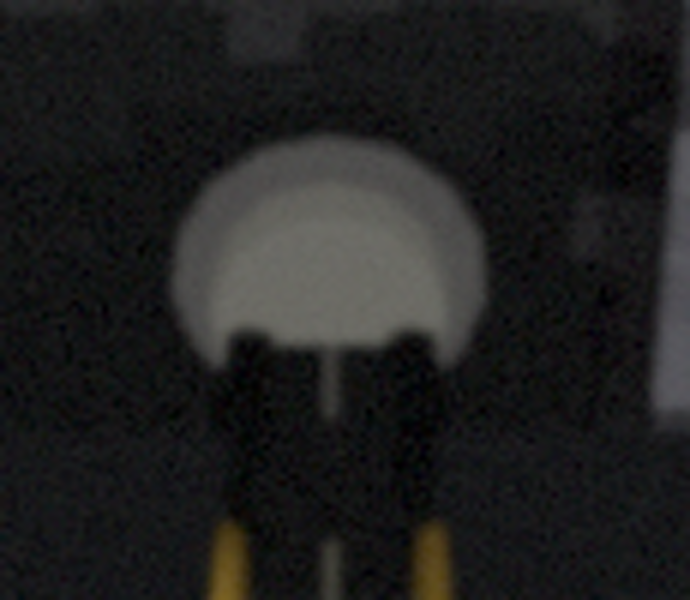

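The wrist crop shows the cap centred at about (285,240), under the tips and within 2 px of my estimate. I descend with force checks.

```bash
python3 -m handwheel '[[-1,0,10,0,0,0,1],[-1,0,20,0,0,0,1],[-1,0,28,0,0,0,1],[-1,0,32,0,0,0,1],[-1,0,32,0,0,0,1],[-1,0,32,0,0,0,1]]'; python3 -m handwheel '[[0,0,1,0,0,0,1],[0,0,2,0,0,0,1],[0,0,3,0,0,0,1],[0,0,4,0,0,0,1],[0,0,4,0,0,0,1]]'
```

```text
time: 12.02
position: [0.4515, -0.213, 0.0917]
tool_rot: [3.14, 0.103, 0.001]
ft_force: [0.3, -0.2, 0.5]
grip_width: 0.007
time: 12.65
position: [0.4518, -0.2131, 0.0878]
tool_rot: [3.139, 0.103, 0.002]
ft_force: [0.9, -0.2, 2.5]
grip_width: 0.006
```

```bash
python3 -m handwheel '[[0,0,1,0,0,0,1],[0,0,2,0,0,0,1],[0,0,3,0,0,0,1],[0,0,3,0,0,0,1]]'; python3 -m handwheel '[[0,0,1,0,0,0,1],[0,0,2,0,0,0,1],[0,0,2,0,0,0,1]]'
```

```text
time: 13.15
position: [0.4518, -0.2131, 0.0856]
tool_rot: [3.139, 0.103, 0.001]
ft_force: [0.3, 0.7, 9.4]
grip_width: 0.005
time: 13.52
position: [0.452, -0.2131, 0.0853]
tool_rot: [3.139, 0.103, 0.001]
ft_force: [-4.9, 2.0, 20.3]
grip_width: 0.008
```

Firm stop reached: 20 N with almost no further travel. I draw up and check.

```bash
python3 -m handwheel '[[0,0,-5,0,0,0,1],[0,0,-30,0,0,0,1],[0,0,-80,0,0,0,1],[0,0,-140,0,0,0,1],[-20,15,-190,0,0,0,1],[-30,60,-200,0,0,0,1],[-30,110,-200,0,0,0,1],[-30,110,-200,0,0,0,1],[-30,110,-200,0,0,0,1]]'
python3 - <<'E'
from h import *
import pickle
s=ctrl.get_state();print(s["position"],s["ft_force"],s["time"])
for n in("scene","top","wrist"):
    m=ctrl.camera_model(n)
    cv2.imwrite(f"pics/{n}6.png",ctrl.get_image(n)[:,:,::-1])
    if n=="wrist":
        for p in([.4525,-.2125,.072],[.443,-.0632,.075]):print(proj(m,p))
a=cv2.imread("pics/scene6.png")[180:270,200:370];b=cv2.imread("pics/scene0.png")[180:270,200:370]
cv2.imwrite("pics/cmp6.png",cv2.resize(np.vstack([b,a]),None,fx=3.3,fy=3.3,interpolation=cv2.INTER_CUBIC))
a=cv2.imread("pics/top6.png");b=cv2.imread("pics/top0.png")
cv2.imwrite("pics/cmp6t.png",cv2.resize(np.hstack([b[105:250,190:365],a[105:250,190:365]]),None,fx=2.2,fy=2.2,interpolation=cv2.INTER_CUBIC))
E
```

```text
time: 14.65
position: [0.4281, -0.3237, 0.2813]
tool_rot: [-3.137, -0.103, 0.003]
ft_force: [0.3, 1.0, -0.8]
grip_width: 0.003
[ 0.4280718  -0.32373976  0.28133875] [ 0.26124023  0.95437744 -0.8143844 ] 14.65
[183.2981909  155.13188171]
[ 41.63621683 154.97620024]
```

View pics/cmp6.png

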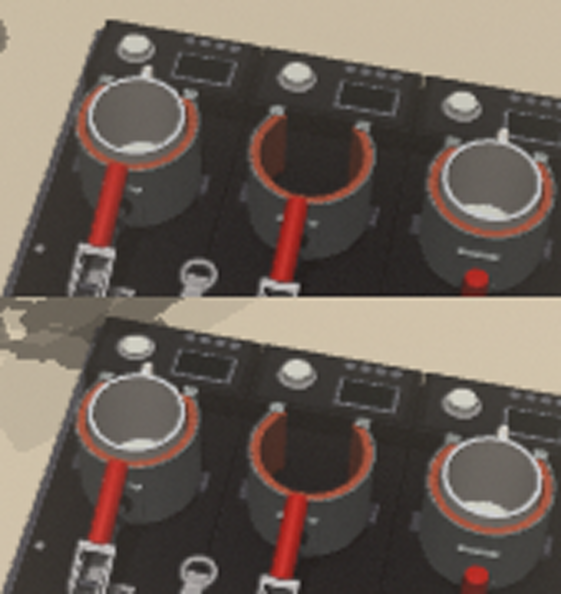

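View pics/cmp6t.png

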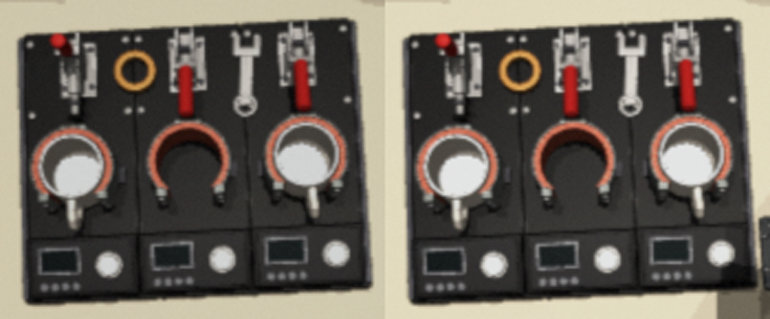

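View pics/wrist6.png

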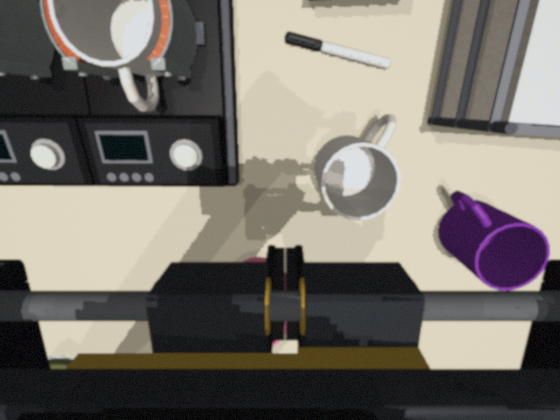

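The ready station's button now sits lower than the other two: less of its side shows, at (135,347) in the lower scene crop. Everything else matches the first pictures. The stop came at TCP z = 0.0853, which fits 5 mm of travel from the expected contact near 0.0905. The gripper is well clear, so I hand in.

```bash
python3 -c "
from bench import ctrl
print(ctrl.get_state()['time']);print(ctrl.close_job())"
```

```text
14.8
the job is handed in; nothing more can be done
None
```

The point-and-call check is done and handed in at 14.8 s of the 53 s allowed. The ready station was the one on the robot's right (−y): it held a white mug and its clamp handle was down.

- **Pointing at the mug:** I held the closed fingertips about 10 mm above the centre of the mug's mouth for a little over 2 s, without contact.
- **Pointing at the grip:** I then held them about 12 mm above the red grip for a little over 2 s, again without contact.
- **Start button:** I pressed it straight down to a firm stop at 20 N. The tool then drew up and to the side, to a TCP height of 0.28 m.

**Last checks:**
- The pictures taken after the press show the pressed button sitting lower than the other two. Mugs, clamps, wrench and tape on the press look unmoved, and the wrist force was near zero.
- I inferred that the button is fully in from the firm stop and the tool's height there. I did not measure its travel separately.
- The cameras put the button within about 5 mm of each other, and triangulation read it 7 mm high. A close wrist view settled the sideways position, and the force readings settled the height.

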